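# Aim the inspection lamp at the coated sample and turn it up

## Task

Aim the inspection lamp at the dark-coated sample tile: swivel and tilt its head until the centre line of its beam falls on the middle of that tile, not the bare wooden one. Also turn the lamp's orange dimmer knob clockwise all the way up to its stop. Do not touch the two black knobs beside it, and leave the tiles and the other things on the bench where they lie.

Things in the scene. Friction and masses are not known exactly. Their poses are not given: they have to be found in the camera images.
- lamp_beam (a point): Where the lamp head's vertical swivel axis and level tilt axis cross, 160 mm above the table over the centre of its fixed grey foot (120 mm wide). x axis: along the beam, out of the lens; y: the tilt axis. The head is a white tube 62 mm thick from 60 mm behind this point to an 84 mm lens 92 mm in front, in a dark yoke 100 mm wide that swivels with it. The tiles lie on the foot's -y side.
- lamp_handle (a point): Centre of the lamp's orange handle: a bar 22 mm thick, 36 mm long, parallel to the tilt axis, flat ends. On the beam's line, 130 mm behind lamp_beam, on a 10 mm stem; nothing else within 55 mm to its sides or 60 mm below. Axes as lamp_beam. Pinch from above across its ends or its thickness: both joints follow it and stay where left, by friction (0.3 N m each, 2 to 3 N at the handle).
- lamp_swivel (a joint): Swivel of the lamp head about the vertical (rad), growing anticlockwise seen from above; range -1.4 to 1.4, at 0 the beam is at the middle of its range.
- lamp_tilt (a joint): Tilt of the lamp head (rad): 0 = beam level, growing as the lens goes down and the handle goes up; range -0.2 to 1.2.
- coated_top (a point): Centre of the upper face of the loose dark-coated (nearly black) sample tile, the target: 90 by 120 mm (x by y), 10 mm thick, lying flat.
- bare_top (a point): Centre of the upper face of the loose bare, pale wooden tile of the same size, which is not the target.
- dimmer_grip (a point): Middle of the orange dimmer knob's grip, on its vertical axis, 92 mm above the table: an upright bar 46 mm long (along this point's x), 14 mm thick (y), its top 7 mm above this point, rising from a 48 mm disc whose top is 23 mm below it. On a fixed grey box 120 by 270 mm, 55 mm high, in a row of three equal knobs 80 mm apart; orange may be at any place in the row.
- dimmer (a joint): Turn of the orange dimmer knob (rad), growing clockwise seen from above: 0 = off, 1.4 = stop, fully up. It stays where it is left (friction 0.05 N m).
- black_a_base: One of the two black knobs, like the orange one, with its aluminium base disc (72 mm diameter); origin under the disc on the knob's axis, on top of the grey box, 55 mm above the table. Its bar may stand at any angle. Not to be touched.
- black_b_base: The other black knob, likewise; not to be touched.
- spoon: Steel spoon 150 mm long lying between the tiles; origin under its middle. Leave alone.
- oil: Amber bottle, 70 mm across, 190 mm tall; origin under its centre. Leave alone.
- pot: White jar with a black lid, 68 mm across, 60 mm tall; origin under its centre. Leave alone.
- brush: Brush lying on the table near the robot; origin under its middle. Leave alone.
Not all that is in view belongs to the job. What is shaped like the part that bears lamp_beam but yellow is not meant.

How it is judged:
At the end, for the whole second after the job is handed in: Lamp at rest, its beam's centre line passing within 30 mm sideways and 30 mm up or down (square to the beam) of the centre of the dark-coated tile, lens towards it; the orange knob within 0.18 rad of its upper stop (over 1.22 of 1.4 rad) (y of coated_top in the frame of lamp_beam between -0.03 and 0.03 m and z of coated_top in the frame of lamp_beam between -0.03 and 0.03 m and x of coated_top in the frame of lamp_beam above 0.1 m and value of joint dimmer above 1.22 rad and velocity of joint lamp_swivel between -0.05 and 0.05 rad/s and velocity of joint lamp_tilt between -0.05 and 0.05 rad/s); the robot touches nothing.
It fails at once if a black knob is touched (over 1 N) (contact force between any of black_a_base, black_b_base and anything else above 1 N).
It fails at once if a tile or another thing on the bench is moved by more than 20 mm (distance of any of coated_top, bare_top, spoon, oil, pot, brush from where it was at the start of the episode above 0.02 m).
It also fails if it takes over 59 s, if anything falls off the work surface, if the arm or the gripper's body presses on something with over 40 N, if the wrist force passes 120 N, or if a joint passes its speed limit or range.

## Robot

A 6-joint arm with a two-finger parallel gripper is mounted at the origin on the work surface. World frame = base frame: x ahead of the robot, y to its left, z up, the work surface at z = 0. Lengths are in m, angles in rad, forces in N, time in s.
With the tool pointing down it reaches from about 0.35 to 0.975 m from the base axis. Payload 4.9 kg.
Tool frame: the origin (TCP) lies between the finger pads; the fingertips stand 19 mm ahead of it and the grasp point (between the pads) is the TCP; z points along the fingers, y is the line along which they close (so a half turn about z gives the same grasp; the last joint's range is limited). The gripper opens to 85 mm and grips with 20 to 120 N. Pads are 22 mm wide; open, the fingers measure 114 mm over their backs; the gripper's body (76 mm by 85 mm) begins 54 mm behind the grasp point. The pads swing forward as they close: fully open they stand 13 mm farther back than shut.
Start: joints at [1.031, 0.053, 1.613, -0, 1.476, -0.119], TCP at [0.255, 0.57, 0.25] pointing down, gripper open.
Joint ranges: [-3.01, 3.01], [-1.01, 2.22], [0.06, 2.58], [-1.02, 4.17], [0.09, 2.62], [-3.14, 3.14]. Speed limits (rad/s): [2.57, 2.57, 3.14, 3.14, 3.14, 3.14].

## Interface

Orientations are given as a unit quaternion [w, x, y, z].
In Python, from plant import get_obs, capture, close_job gives the robot as it stands.
- The arm moves only by the tool step_arm, never from a script. Its argument "motion" is a list that holds one entry, the list of rows, each a list of 5 numbers: the shift along the world's x, y, z in mm, then the turn about the world's z in rad, then the opening, from 0 (shut) to 1 (fully open). A call has 1 to 5 rows; each row is the pose to reach, as a shift and turn from the pose commanded when the call began; what a row does not reach only later rows make up. A row lasts 1/10 s, in which the tool goes at most 50 mm and 8.59 degrees, less where a joint would pass 70% of its speed; a pose out of reach is approached as far as the arm can. A call with a gripper value outside its range is refused whole. The fingers move at their own pace and stop on an object; "grip_force" is the grip in N (left out, the last holds). Time passes only in rows, so rows that repeat a pose let the fingers close. It gives the time, the measured TCP pose, the force, the opening and the grip force at its end, in the units of the state.
- get_obs(): the state, without advancing time (a new reading comes with each control period).
- capture(name): name is "side" or "top" or "wrist"; returns a dict with "frame" (480x640x3 uint8, blue, green, red), "K" (3x3 intrinsics, pixels), "extrinsics" (4x4, takes a point from camera to world coordinates). Camera axes: x right, y up, looking along -z (the intrinsics and any distortion apply to the point x, -y, -z); pixel columns grow to the right and rows downward; lengths in m; the calibration is good to about 2 mm. A picture is of the moment at which its call begins. There is no depth.
- close_job(): hands the job in; it is judged then, once.
The state is a dict: "time_s": time; "qpos": joint angles; "dq": joint speeds; "effort": joint torques, N m; "eef_pos": TCP position; "eef_rot": TCP orientation; "force": force on the tool from outside, world axes, zero at the start; "wrist_torque": the same for the moment, N m; "gripper_width": finger opening in m; "grasp_force": force on a finger pad.
Only numpy, scipy, OpenCV 4.12 (cv2) and the standard library are available. Lean on these libraries where they do the work, as an engineer would, in place of code of your own. Each camera call takes 0.05 s, during which the arm holds its last target. There are 200 camera calls.

## Working session

There is one attempt and no reset: what is moved stays moved. The work goes in short steps, Python scripts to look and compute and a tool call to move; the robot and the scene stay as the last step left them, time stands still between calls to the robot, and variables do not carry over. Pictures are saved under pics/ and viewed, at most 10 in all, crops included, and the job is handed in when it is done.

Besides the shell and the picture viewer there is one more tool, called after ">>>" as name(argument=value, ...) on one line, values as JSON. step_arm: Moves the arm, as the interface text tells. Its arguments: {"type":"object","properties":{"motion":{"type":"array","items":{"type":"array","items":{"type":"array","items":{"type":"number"}}}},"grip_force":{"type":"number"}},"required":["motion"]}

```bash
ls; mkdir -p pics; cat > h.py <<'E'
import numpy as np, cv2, pickle
from plant import get_obs, capture, close_job
def snap(n,f):
    c=capture(n); cv2.imwrite(f'pics/{f}.png',c['frame']); pickle.dump(c,open(f'pics/{f}.pkl','wb')); return c
def ray(f,u,v):
    c=pickle.load(open(f'pics/{f}.pkl','rb')); K=np.array(c['K']);T=np.array(c['extrinsics'])
    d=np.linalg.inv(K)@[u,v,1]; d=T[:3,:3]@[d[0],-d[1],-d[2]]; return T[:3,3],d/np.linalg.norm(d)
def atz(f,u,v,z):
    o,d=ray(f,u,v); return o+d*(z-o[2])/d[2]
def tri(*obs):
    A=np.zeros((3,3));b=np.zeros(3);R=[ray(*x) for x in obs]
    for o,d in R:
        P=np.eye(3)-np.outer(d,d);A+=P;b+=P@o
    p=np.linalg.solve(A,b); return p.round(4),[round(float(np.linalg.norm(np.cross(p-o,d))),4) for o,d in R]
def proj(f,p):
    c=pickle.load(open(f'pics/{f}.pkl','rb')); K=np.array(c['K']);T=np.linalg.inv(np.array(c['extrinsics']))
    q=T[:3,:3]@p+T[:3,3]; q=K@[q[0],-q[1],-q[2]]; return (q[:2]/q[2]).round(1)
E
python3 - <<'E'
from h import *
for n in ('side','top'):
    c=snap(n,n+'0'); print(n,c['K'],np.array(c['extrinsics']).round(3),[k for k in c])
print(get_obs())
E
```

```text
pics
side [[556.61811996   0.         320.2029822 ]
 [  0.         556.61811996 237.72767181]
 [  0.           0.           1.        ]] [[ 0.904  0.305 -0.299  0.17 ]
 [-0.427  0.643 -0.636 -0.688]
 [-0.001  0.703  0.711  0.907]
 [ 0.     0.     0.     1.   ]] ['frame', 'K', 'extrinsics']
top [[576.28415999   0.         322.27899966]
 [  0.         576.28415999 230.97293912]
 [  0.           0.           1.        ]] [[ 9.000e-03  9.820e-01 -1.870e-01  2.600e-01]
 [-1.000e+00  9.000e-03 -1.000e-03 -1.300e-02]
 [ 1.000e-03  1.870e-01  9.820e-01  1.455e+00]
 [ 0.000e+00  0.000e+00  0.000e+00  1.000e+00]] ['frame', 'K', 'extrinsics']
{'time_s': 0.1, 'qpos': array([ 1.03098031e+00,  5.33111977e-02,  1.61415133e+00, -1.27542934e-05,
        1.47602615e+00, -1.19006579e-01]), 'dq': array([ 0.00038458, -0.00306988, -0.00094618, -0.00048257,  0.00046785,
       -0.00146547]), 'effort': array([ 1.25382971e-04, -3.94903207e+01, -3.71363997e+01, -1.59990900e-04,
        3.86057451e-03, -1.04598570e-05]), 'eef_pos': array([0.25504257, 0.57001066, 0.24917652]), 'eef_rot': array([-3.00663320e-04,  2.08855019e-01,  9.77946155e-01, -8.99097532e-04]), 'force': array([ 0.02322691, -0.26331339,  0.41110766]), 'wrist_torque': array([-0.01815791,  0.01587495,  0.03493013]), 'grasp_force': 0.0, 'gripper_width': 0.08499409444343245}
```

View pics/side0.png

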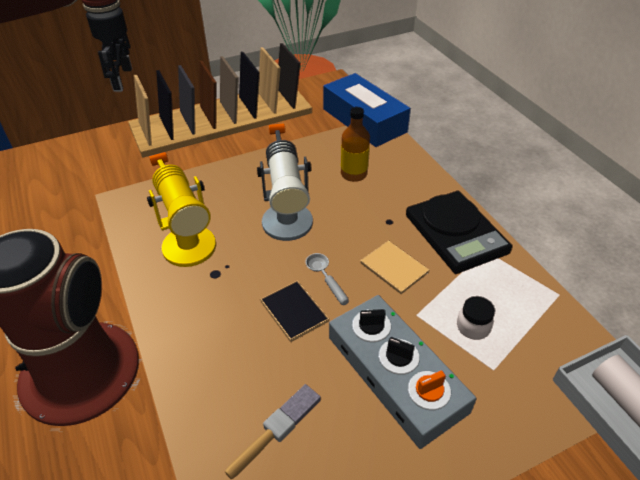

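View pics/top0.png

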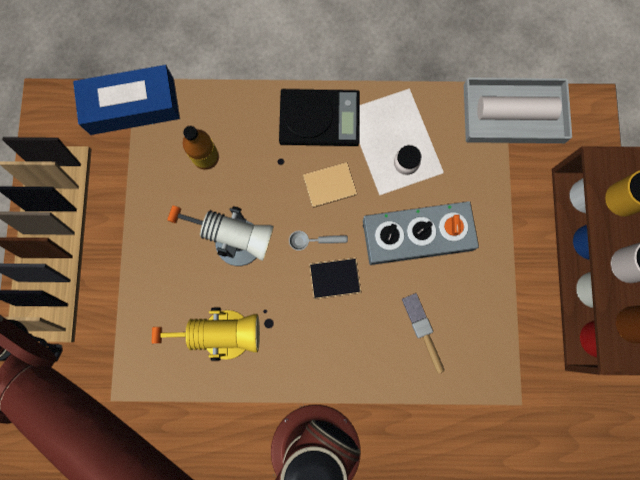

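The top view shows the white lamp at (237,236) with its orange handle at (175,214); the yellow lamp at (220,334) is the decoy. The dark tile is at (335,279), and the bare tile at (330,184) is not the target. The black tiles in the rack at (40,200) are not lying on the bench, so they don't count. The orange knob is at (455,226), with the black knobs at (390,234) and (422,230). I'll confirm in one enlarged crop.

```bash
python3 - <<'E'
from h import *
t=cv2.imread('pics/top0.png'); s=cv2.imread('pics/side0.png')
def cr(im,x,y,w,h,k=4): return cv2.resize(im[y:y+h,x:x+w],None,fx=k,fy=k,interpolation=cv2.INTER_CUBIC)
a=np.hstack([cr(t,160,190,120,75,3),cr(t,380,200,110,75,4)[:225,:440] if 0 else cr(t,370,195,120,75,3)])
b=np.hstack([cr(s,240,120,90,120,3),cr(s,400,340,90,120,3),cr(s,255,275,60,120,3)])[:,:720]
b=np.hstack([b,np.zeros((360,720-b.shape[1],3),np.uint8)])
cv2.imwrite('pics/crop1.png',np.vstack([a,b]))
E
```

```text
(no output)
```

View pics/crop1.png

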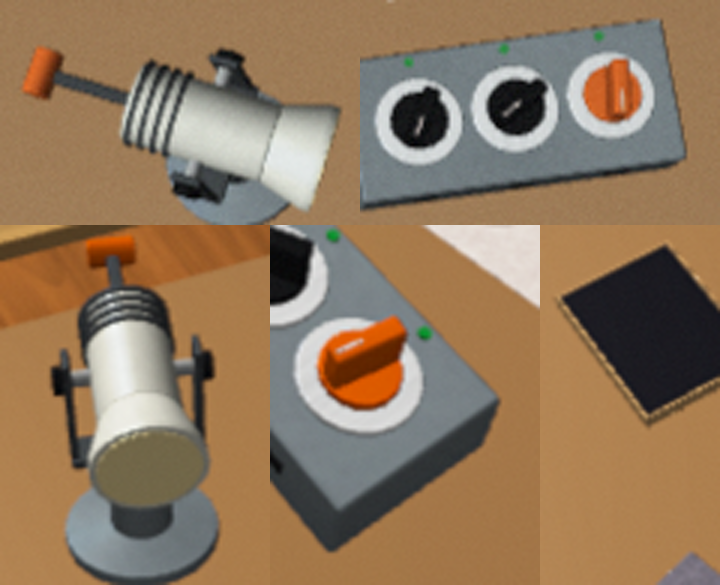

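The crop confirms the white lamp with its handle at top (174,214) / side (277,129). It also shows the orange knob at the +x-right end of the row, top (456,224) / side (432,380), and the dark-faced tile with a pale rim.

```bash
python3 - <<'E'
from h import *
print('handle',tri(('top0',174,214.3),('side0',277,128.7)))
print('pivot',tri(('top0',230.5,231),('side0',284.3,169)))
print('foot',atz('side0',287.7,221,.01),atz('top0',238,243,.01))
print('knob top',tri(('top0',455.7,224.3),('side0',432,380)))
print('knob ends z.099',atz('top0',455.7,215.7,.099),atz('top0',456,233,.099))
t,s=cv2.imread('pics/top0.png'),cv2.imread('pics/side0.png')
for im,n,(x,y,w,h) in((t,'top0',(300,250,70,55)),(s,'side0',(250,275,85,75))):
    m=(im[y:y+h,x:x+w].max(2)<70).astype(np.uint8)
    k,l,st,c=cv2.connectedComponentsWithStats(m); i=1+st[1:,4].argmax(); print(n,c[i]+[x,y],st[i],atz(n,*(c[i]+[x,y]),.01))
    p=c[i]+[x,y]; 
    if n=='top0':p0=p
print(tri(('top0',*p0),('side0',*p)))
# orange
for im,n in((t,'top0'),(s,'side0')):
    hsv=cv2.cvtColor(im,cv2.COLOR_BGR2HSV); m=((hsv[...,0]<14)&(hsv[...,1]>200)&(hsv[...,2]>150)).astype(np.uint8)
    k,l,st,c=cv2.connectedComponentsWithStats(m)
    for i in range(1,k):
        if st[i,4]>40: print(n,c[i].round(1),st[i])
for p in ((330,184),): print('bare',atz('top0',*p,.01))
E
```

```text
handle (array([0.5389, 0.3258, 0.1751]), [0.0003, 0.0003])
pivot (array([0.5035, 0.1983, 0.1615]), [0.0008, 0.0008])
foot [0.50245846 0.19572395 0.01      ] [0.50199831 0.2025448  0.01      ]
knob top (array([ 0.5396, -0.3339,  0.0893]), [0.0003, 0.0003])
knob ends z.099 [ 0.55844829 -0.3322593   0.099     ] [ 0.51607787 -0.33152162  0.099     ]
top0 [334.5935397  277.82637954] [  11    9   49   39 1486] [ 0.41547989 -0.04336858  0.01      ]
side0 [293.88111888 309.13932222] [  13    7   64   56 1859] [ 0.41360811 -0.04610692  0.01      ]
(array([ 0.4153, -0.0433,  0.006 ]), [0.0006, 0.0006])
top0 [172.  213.4] [168 206   9  16  76]
top0 [453.2 224.6] [445 215  18  20 218]
top0 [154.4 335.1] [152 328   6  15  64]
side0 [276.4 125.4] [268 123  17   6  71]
side0 [157.5 155.3] [149 152  18   8  67]
side0 [431.5 386.5] [416 371  29  29 368]
bare [ 0.65915972 -0.03026736  0.01      ]
```

>>> step_arm(motion=[[[28, -24, 6, -0.14, 1], [56, -48, 12, -0.28, 1], [85, -73, 18, -0.42, 1], [113, -97, 24, -0.57, 1], [142, -122, 30, -0.71, 1]]])

```text
time_s: 0.6
eef_pos: [0.398, 0.4473, 0.2799]
eef_rot: [-0.0, 0.538, 0.843, -0.0]
force: [1.0, -0.1, 0.7]
gripper_width: 0.0854
grasp_force: 0.0
```

>>> step_arm(motion=[[[28, -24, 0, -0.14, 1], [56, -48, 0, -0.28, 1], [85, -73, 0, -0.42, 1], [113, -97, 0, -0.57, 1], [142, -122, 0, -0.71, 1]]])

```text
time_s: 1.1
eef_pos: [0.54, 0.3253, 0.2796]
eef_rot: [-0.0, 0.798, 0.603, -0.0]
force: [0.2, 0.6, -0.2]
gripper_width: 0.0852
grasp_force: 0.0
```

>>> step_arm(motion=[[[0, 0, 0, 0, 1], [0, 0, 0, 0, 1]]])

```text
time_s: 1.3
eef_pos: [0.5394, 0.3259, 0.2795]
eef_rot: [-0.0, 0.796, 0.605, -0.001]
force: [0.7, -0.3, -0.1]
gripper_width: 0.0855
grasp_force: 0.0
```

```bash
python3 - <<'E'
from h import *
snap('wrist','w1'); o=get_obs(); print(o['time_s'],o['eef_pos'],o['eef_rot'],o['qpos'])
print(proj('w1',np.array([.539,.326,.175])),proj('w1',np.array(o['eef_pos'])))
E
```

```text
1.35 [0.53885986 0.32655471 0.27968097] [-3.78664034e-04  7.95597490e-01  6.05825222e-01 -5.39503195e-04] [4.26584047e-01 4.96449129e-02 1.56723347e+00 4.98961176e-04
 1.52593466e+00 6.95751976e-01]
[321.9 244.3] [321.2 330.7]
```

View pics/w1.png

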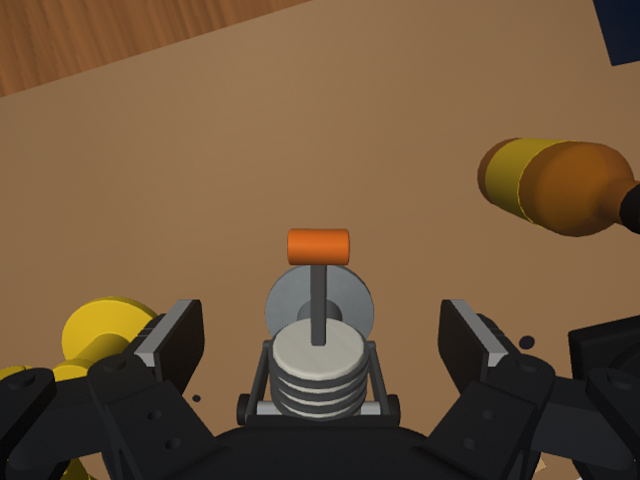

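The wrist view shows the handle at (319,246), 3 px from the prediction, with its bar parallel to the closing line. The lamp body is centred on column 320. I'm descending and gripping.

>>> step_arm(motion=[[[0, 0, -30, 0, 1], [0, 0, -60, 0, 1], [0, 0, -85, 0, 1], [0, 0, -106, 0, 1], [0, 0, -106, 0, 1]]])

```text
time_s: 1.85
eef_pos: [0.5359, 0.3266, 0.1699]
eef_rot: [-0.001, 0.795, 0.607, -0.004]
force: [-1.6, 0.1, -0.1]
gripper_width: 0.0854
grasp_force: 0.0
```

>>> step_arm(motion=[[[0, 0, 0, 0, 0.3], [0, 0, 0, 0, 0.3], [0, 0, 0, 0, 0.3], [0, 0, 0, 0, 0.3], [0, 0, 0, 0, 0.3]]], grip_force=30)

```text
time_s: 2.35
eef_pos: [0.5398, 0.3272, 0.176]
eef_rot: [-0.0, 0.796, 0.605, 0.001]
force: [-1.3, 2.7, 3.3]
gripper_width: 0.0353
grasp_force: 35.0
```

>>> step_arm(motion=[[[0, 0, 0, 0, 0.2], [0, 0, 0, 0, 0.2], [0, 0, 0, 0, 0.2]]], grip_force=30)

```text
time_s: 2.65
eef_pos: [0.5398, 0.3272, 0.1753]
eef_rot: [-0.0, 0.796, 0.605, 0.001]
force: [-0.6, 4.7, 4.6]
gripper_width: 0.0356
grasp_force: 35.2
```

>>> step_arm(motion=[[[0, -1, 5, -0.01, 0.2], [0, -3, 11, -0.02, 0.2], [0, -6, 17, -0.025, 0.2], [1, -8, 22, -0.03, 0.2], [1, -10, 26, -0.035, 0.2]]])

```text
time_s: 3.15
eef_pos: [0.5401, 0.319, 0.1998]
eef_rot: [-0.002, 0.806, 0.592, 0.002]
force: [0.5, 11.9, -0.0]
gripper_width: 0.0358
grasp_force: 34.0
```

>>> step_arm(motion=[[[0, -2, 5, -0.01, 0.2], [0, -4, 10, -0.02, 0.2], [0, -7, 15, -0.025, 0.2], [1, -10, 19, -0.03, 0.2], [1, -12, 23, -0.035, 0.2]]])

```text
time_s: 3.65
eef_pos: [0.5407, 0.3062, 0.2224]
eef_rot: [-0.002, 0.816, 0.578, 0.001]
force: [-0.5, 8.1, -1.4]
gripper_width: 0.0354
grasp_force: 33.4
```

>>> step_arm(motion=[[[0, 0, 0, 0, 0.2], [0, 0, 0, 0, 0.2], [0, 0, 0, 0, 0.2]]])

```text
time_s: 3.95
eef_pos: [0.5408, 0.3058, 0.223]
eef_rot: [-0.002, 0.816, 0.577, 0.001]
force: [-1.4, 6.1, 2.3]
gripper_width: 0.0354
grasp_force: 33.8
```

```bash
python3 - <<'E'
from h import *
s=snap('side','side1')['frame']; t=snap('top','top1')['frame']; w=snap('wrist','w2')['frame']
k=lambda im,x,y,w,h:cv2.resize(im[y:y+h,x:x+w],(400,300),interpolation=cv2.INTER_CUBIC)
cv2.imwrite('pics/c2.png',np.vstack([np.hstack([k(s,240,90,120,90),k(s,240,150,120,90)]),np.hstack([k(t,160,190,120,90),cv2.resize(w,(400,300))])]))
print(get_obs()['eef_pos'])
E
```

```text
[0.54073959 0.30581704 0.22294004]
```

View pics/c2.png

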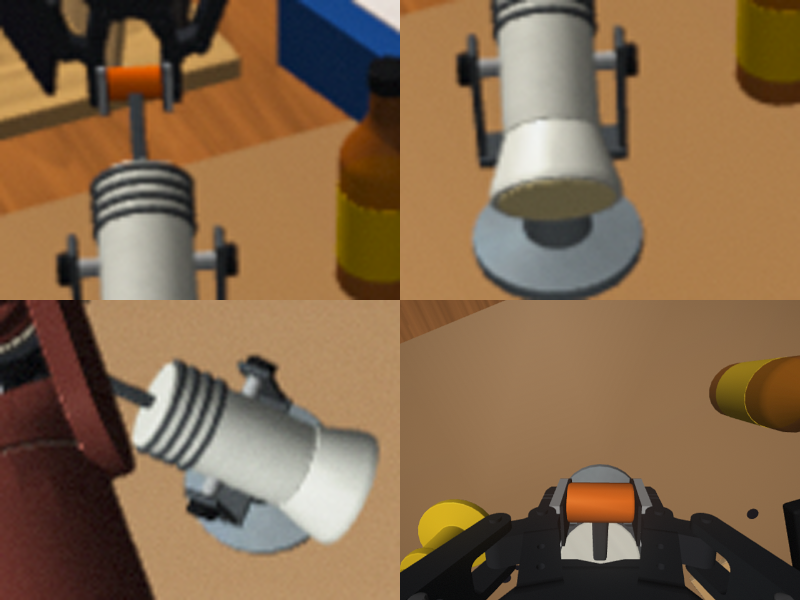

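```bash
python3 - <<'E'
from h import *
print('pivot',tri(('top1',229.3,231.25),('side1',284.2,168.9)))
P=np.array([.503,.1985,.160]);T=np.array([.4145,-.0445,.01])
for z in(.218,.222,.226): print(z,proj('side1',np.array([.5407,.3058,z])))
u=(T-P)/np.linalg.norm(T-P); print('want',P-.13*u,proj('side1',P-.13*u),'lens',proj('side1',P+.092*u),'piv',proj('side1',P),proj('top1',P))
H=np.array([.5407,.3058,.2225])
for H in(H,np.array([.5407,.3058,.220])):
    d=(P-H)/np.linalg.norm(P-H); e=(T-P)-d*((T-P)@d); print(np.linalg.norm(P-H),'miss',e.round(4),'lens',proj('side1',P+.092*d))
E
```

```text
pivot (array([0.5038, 0.2012, 0.1594]), [0.0002, 0.0002])
0.218 [280.2 116.8]
0.222 [280.1 115.3]
0.226 [280.  113.7]
want [0.54148251 0.30416385 0.2252246 ] [280.6 114.3] lens [287.2 210.4] piv [284.4 169.5] [230.4 231.7]
0.12977222353030712 miss [-0.0017  0.0041 -0.0061] lens [287.7 210. ]
0.12858685780436505 miss [-0.0009  0.0063 -0.0106] lens [287.7 209.8]
```

The views show the handle at side (281,115) against a wanted (280.6,114.3), and the lens at (287,209) against (287,210). The estimated miss is under 10 mm, so I'm releasing and retreating.

>>> step_arm(motion=[[[0, 0, 0, 0, 1], [0, 0, 0, 0, 1], [0, 0, 0, 0, 1], [0, 0, 0, 0, 1], [0, 0, 0, 0, 1]]])

```text
time_s: 4.6
eef_pos: [0.5413, 0.3042, 0.2231]
eef_rot: [0.0, 0.817, 0.577, -0.0]
force: [0.1, -1.0, 0.7]
gripper_width: 0.0852
grasp_force: 0.0
```

>>> step_arm(motion=[[[0, 0, 15, 0, 1], [0, 0, 35, 0, 1], [0, 0, 65, 0, 1], [0, 0, 95, 0, 1], [0, 0, 95, 0, 1]]])

```text
time_s: 5.1
eef_pos: [0.5433, 0.3053, 0.3261]
eef_rot: [0.001, 0.817, 0.577, 0.006]
force: [0.7, 0.1, 1.0]
gripper_width: 0.0855
grasp_force: 0.0
```

```bash
python3 - <<'E'
from h import *
w=snap('wrist','w3')['frame']; s=snap('side','side2')['frame'];o=get_obs(); print(o['eef_pos'],o['qpos'],o['gripper_width'])
P=np.array([.503,.1985,.160]);T=np.array([.4145,-.0445,.01]);u=(T-P)/np.linalg.norm(T-P)
print('want handle',proj('w3',P-.13*u),proj('side2',P-.13*u))
for im,n in((w,'w3'),(s,'side2')):
    hsv=cv2.cvtColor(im,cv2.COLOR_BGR2HSV); m=((hsv[...,0]<14)&(hsv[...,1]>200)&(hsv[...,2]>90)).astype(np.uint8)
    k,l,st,c=cv2.connectedComponentsWithStats(m)
    for i in range(1,k):
        if st[i,4]>60: print(n,c[i].round(1),st[i])
E
```

```text
[0.54179892 0.30463837 0.32036011] [ 3.92573169e-01  1.07806832e-02  1.54006927e+00 -4.07240860e-05
  1.58750490e+00  7.32577923e-01] 0.08514140217281936
want handle [318.6 250. ] [280.6 114.3]
w3 [315.2 241.3] [ 285  226   61   34 1903]
side2 [279.6 113.8] [272 110  17   9 136]
side2 [158.2 157.5] [149 152  20  14 142]
side2 [431.  386.5] [416 371  29  30 598]
```

```bash
python3 - <<'E'
from h import *
w=cv2.imread('pics/w3.png');s=cv2.imread('pics/side2.png')
H,r=tri(('w3',315.2,241.3),('side2',280.3,114.4)); print(H,r)
for P in(np.array([.503,.1985,.160]),np.array([.5038,.2012,.1594])):
    T=np.array([.4145,-.0445,.01]); d=(P-H)/np.linalg.norm(P-H); e=(T-P)-d*((T-P)@d); print(np.linalg.norm(P-H),e.round(4),'lens',proj('side2',P+.092*d))
k=lambda im,x,y,w,h:cv2.resize(im[y:y+h,x:x+w],(400,300),interpolation=cv2.INTER_CUBIC)
cv2.imwrite('pics/c3.png',np.vstack([np.hstack([k(s,240,90,120,90),k(s,240,150,120,90)]),np.hstack([k(w,220,180,200,150),cv2.resize(w,(400,300))])]))
E
```

```text
[0.5417 0.3089 0.2222] [0.0007, 0.0007]
0.1324941130767703 [-0.0012  0.0059 -0.0098] lens [287.7 209.8]
0.13030556396409174 [-0.0017  0.0031 -0.0043] lens [287.5 209.3]
```

View pics/c3.png

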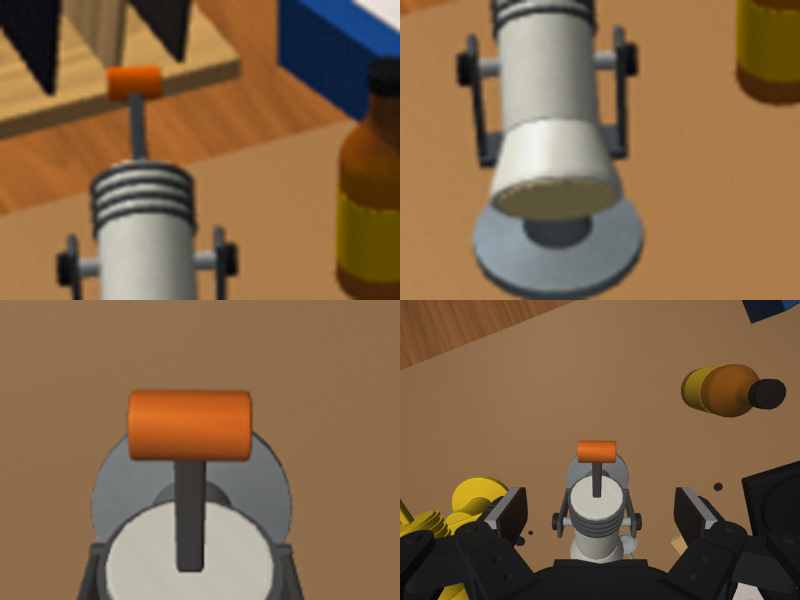

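The crop shows the handle and lens resting where intended, with an estimated miss of about 5–11 mm. I'm moving on to the orange knob with the fingers partly closed, to clear the neighbouring black knob.

>>> step_arm(motion=[[[0, -42, 0, -0.08, 0.8], [0, -85, 0, -0.16, 0.6], [0, -127, 0, -0.25, 0.45], [-1, -170, 0, -0.33, 0.45], [-1, -212, 0, -0.41, 0.45]]])

```text
time_s: 5.7
eef_pos: [0.5393, 0.0908, 0.3165]
eef_rot: [-0.0, 0.918, 0.398, -0.001]
force: [-0.3, 0.3, -0.7]
gripper_width: 0.0383
grasp_force: 0.0
```

>>> step_arm(motion=[[[0, -42, 0, -0.08, 0.45], [0, -85, 0, -0.16, 0.45], [0, -127, 0, -0.25, 0.45], [-1, -170, 0, -0.33, 0.45], [-1, -212, 0, -0.41, 0.45]]])

```text
time_s: 6.2
eef_pos: [0.5383, -0.1211, 0.3166]
eef_rot: [-0.001, 0.979, 0.202, -0.001]
force: [0.5, 0.4, 0.8]
gripper_width: 0.0387
grasp_force: 0.0
```

>>> step_arm(motion=[[[0, -42, -10, -0.08, 0.45], [0, -85, -30, -0.16, 0.45], [0, -127, -60, -0.25, 0.45], [-1, -170, -85, -0.33, 0.45], [-1, -212, -110, -0.41, 0.45]]])

```text
time_s: 6.7
eef_pos: [0.5371, -0.3324, 0.2056]
eef_rot: [-0.001, 1.0, -0.001, -0.001]
force: [0.2, -0.8, 0.7]
gripper_width: 0.0383
grasp_force: 0.0
```

>>> step_arm(motion=[[[0, 0, 0, 0, 0.45], [0, 0, 0, 0, 0.45]]])

```text
time_s: 6.9
eef_pos: [0.537, -0.3312, 0.2056]
eef_rot: [-0.002, 1.0, -0.0, -0.002]
force: [0.0, -0.5, 0.6]
gripper_width: 0.0382
grasp_force: 0.0
```

```bash
python3 - <<'E'
from h import *
w=snap('wrist','w4')['frame'];o=get_obs(); print(o['time_s'],o['eef_pos'],o['eef_rot'],o['qpos'],o['gripper_width'])
print(proj('w4',np.array([.538,-.332,.099])),proj('w4',o['eef_pos']))
E
```

```text
6.95 [ 0.53787804 -0.33079301  0.20735442] [-8.72910388e-04  9.99999240e-01  4.61001780e-04 -7.38844703e-04] [-6.69339039e-01  9.80182564e-02  1.63764465e+00  4.57269135e-04
  1.40817205e+00  9.00460742e-01] 0.03852392068945023
[322.9 239.9] [319.5 330.2]
```

View pics/w4.png

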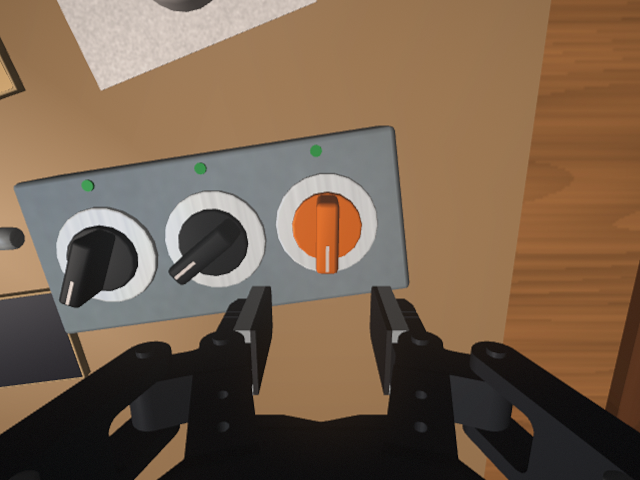

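The wrist view shows the orange bar's top centre at (327,237), upright in the image and so aligned between the fingers. The black knobs are at (212,245) and (98,265), clear to the left. I'm shifting 3 mm and descending.

>>> step_arm(motion=[[[0, -3, -25, 0, 0.45], [0, -3, -50, 0, 0.45], [1, -3, -80, 0, 0.45], [1, -3, -104, 0, 0.45], [1, -3, -110, 0, 0.45]]])

```text
time_s: 7.45
eef_pos: [0.5384, -0.3317, 0.0962]
eef_rot: [-0.001, 1.0, 0.002, -0.002]
force: [0.1, 0.4, -0.9]
gripper_width: 0.0384
grasp_force: 0.0
```

>>> step_arm(motion=[[[0, 0, 0, 0, 0.45], [0, 0, 0, 0, 0.05], [0, 0, 0, 0, 0.05], [0, 0, 0, 0, 0.05], [0, 0, 0, 0, 0.05]]], grip_force=40)

```text
time_s: 7.95
eef_pos: [0.5406, -0.3348, 0.1011]
eef_rot: [0.001, 1.0, 0.0, 0.002]
force: [-0.6, 2.0, 6.1]
gripper_width: 0.013
grasp_force: 41.3
```

>>> step_arm(motion=[[[0, 0, 0, 0, 0.05], [0, 0, 0, 0, 0.05]]])

```text
time_s: 8.15
eef_pos: [0.5406, -0.3348, 0.1012]
eef_rot: [0.001, 1.0, 0.0, 0.002]
force: [-0.1, 1.8, 6.5]
gripper_width: 0.0131
grasp_force: 41.3
```

>>> step_arm(motion=[[[0, 0, 2, -0.08, 0.05], [0, 0, 2, -0.16, 0.05], [0, 0, 2, -0.24, 0.05], [0, 0, 2, -0.32, 0.05], [0, 0, 2, -0.4, 0.05]]])

```text
time_s: 8.65
eef_pos: [0.5404, -0.3355, 0.1012]
eef_rot: [0.001, 0.98, -0.2, 0.002]
force: [3.1, -2.7, -1.6]
gripper_width: 0.0127
grasp_force: 40.2
```

```bash
python3 - <<'E'
from h import *
o=get_obs(); print(o['eef_pos'],o['qpos'][0]-o['qpos'][5],o['wrist_torque'],o['force'],o['gripper_width'],o['qpos'][5])
E
```

```text
[ 0.54037357 -0.33546365  0.10124029] -1.9733318198666316 [-0.49886002 -0.59465837  0.05012362] [ 3.09521607 -2.72142091 -1.62430104] 0.012682913918684815 1.30096970009571
```

Turning freely: wrist torque about z is 0.05 N·m, which equals the knob's friction. I'll continue.

>>> step_arm(motion=[[[0, 0, 0, -0.07, 0.05], [0, 0, 0, -0.14, 0.05], [0, 0, 0, -0.21, 0.05], [0, 0, 0, -0.28, 0.05], [0, 0, 0, -0.35, 0.05]]])

```text
time_s: 9.15
eef_pos: [0.54, -0.336, 0.1012]
eef_rot: [0.001, 0.93, -0.367, 0.002]
force: [1.3, -3.6, -3.6]
gripper_width: 0.0128
grasp_force: 40.2
```

```bash
cat > st.py <<'E'
from h import *
o=get_obs(); print(o['time_s'],o['eef_pos'],'yaw',o['qpos'][0]-o['qpos'][5],'tau',o['wrist_torque'],o['force'],o['gripper_width'],o['qpos'][5])
E
python3 st.py
```

```text
9.15 [ 0.53999335 -0.33602708  0.10122285] yaw -2.3234377344337735 tau [-0.72113849 -0.27133324  0.05255715] [ 1.29922699 -3.59859012 -3.59316488] 0.012774802267908749 1.650550035532476
```

>>> step_arm(motion=[[[0, 0, 0, -0.06, 0.05], [0, 0, 0, -0.12, 0.05], [0, 0, 0, -0.18, 0.05], [0, 0, 0, -0.24, 0.05], [0, 0, 0, -0.3, 0.05]]])

```text
time_s: 9.65
eef_pos: [0.5395, -0.3364, 0.1012]
eef_rot: [0.002, 0.865, -0.502, 0.002]
force: [0.4, -4.1, -1.9]
gripper_width: 0.0131
grasp_force: 40.2
```

```bash
python3 st.py
```

```text
9.65 [ 0.53954787 -0.33635584  0.10121135] yaw -2.6234549280303314 tau [-0.84700768 -0.0918833   0.05264757] [ 0.36339413 -4.08954678 -1.87254827] 0.013132699985904517 1.950153075677981
```

>>> step_arm(motion=[[[0, 0, 0, -0.05, 0.05], [0, 0, 0, -0.1, 0.05], [0, 0, 0, -0.15, 0.05], [0, 0, 0, -0.2, 0.05], [0, 0, 0, -0.2, 0.05]]])

```text
time_s: 10.15
eef_pos: [0.5392, -0.3366, 0.1012]
eef_rot: [0.002, 0.811, -0.585, 0.002]
force: [-0.2, -6.2, -1.0]
gripper_width: 0.0132
grasp_force: 40.3
```

```bash
python3 st.py
```

```text
10.15 [ 0.53921678 -0.33655194  0.10121502] yaw -2.8220095611690406 tau [-0.97383059  0.15148194  0.00626923] [-0.20434196 -6.17224371 -1.00177951] 0.013178064325056103 2.1484059655567864
```

>>> step_arm(motion=[[[0, 0, 0, -0.04, 0.05], [0, 0, 0, -0.08, 0.05], [0, 0, 0, -0.12, 0.05], [0, 0, 0, -0.15, 0.05]]])

```text
time_s: 10.55
eef_pos: [0.5391, -0.3361, 0.1014]
eef_rot: [0.002, 0.767, -0.642, 0.001]
force: [-1.7, -3.3, 0.8]
gripper_width: 0.0133
grasp_force: 90.9
```

```bash
python3 st.py
```

```text
10.55 [ 0.5390854  -0.33611923  0.10141952] yaw -2.96636147442652 tau [-0.59147861  0.38057942  2.3204646 ] [-1.6942095  -3.33455619  0.83393558] 0.013263455835229292 2.2936167252577473
```

The torque jumped to 2.3 N·m, so the knob is at its stop. I'll release and lift.

>>> step_arm(motion=[[[0, 0, 0, 0.02, 0.05], [0, 0, 0, 0.02, 0.45], [0, 0, 0, 0.02, 0.45], [0, 0, 0, 0.02, 0.45], [0, 0, 0, 0.02, 0.45]]])

```text
time_s: 11.05
eef_pos: [0.5395, -0.3342, 0.1005]
eef_rot: [-0.0, 0.771, -0.636, 0.0]
force: [-0.6, 0.5, -0.0]
gripper_width: 0.0385
grasp_force: 0.0
```

>>> step_arm(motion=[[[0, 0, 20, 0, 0.45], [0, 0, 50, 0, 0.45], [0, 0, 90, 0, 0.45], [0, 0, 130, 0, 0.45], [0, 0, 130, 0, 0.45]]])

```text
time_s: 11.55
eef_pos: [0.5422, -0.3364, 0.239]
eef_rot: [-0.0, 0.771, -0.636, 0.007]
force: [0.7, -0.9, 0.8]
gripper_width: 0.0385
grasp_force: 0.0
```

>>> step_arm(motion=[[[0, 0, 0, 0, 0.45], [0, 0, 0, 0, 0.45]]])

```text
time_s: 11.75
eef_pos: [0.5387, -0.3338, 0.2288]
eef_rot: [-0.0, 0.771, -0.636, -0.001]
force: [-0.2, -0.9, 0.7]
gripper_width: 0.0383
grasp_force: 0.0
```

```bash
python3 - <<'E'
from h import *
w=snap('wrist','w5')['frame'];s=snap('side','side3')['frame'];t=snap('top','top3')['frame']
k=lambda im,x,y,w,h:cv2.resize(im[y:y+h,x:x+w],(400,300),interpolation=cv2.INTER_CUBIC)
cv2.imwrite('pics/c5.png',np.vstack([np.hstack([k(s,240,90,120,90),k(s,240,150,120,90)]),np.hstack([k(t,140,100,360,270),k(w,0,0,640,480)])]))
print(get_obs()['gripper_width'],get_obs()['force'])
E
python3 st.py
```

```text
0.03855514287222997 [-1.06602995  0.44175684  0.25749991]
11.9 [ 0.53855043 -0.33373248  0.22815001] yaw -2.950075754177387 tau [-0.02351217 -0.00113883  0.03390309] [-1.06602995  0.44175684  0.25749991] 0.03855514287222997 2.277903988323137
```

View pics/c5.png

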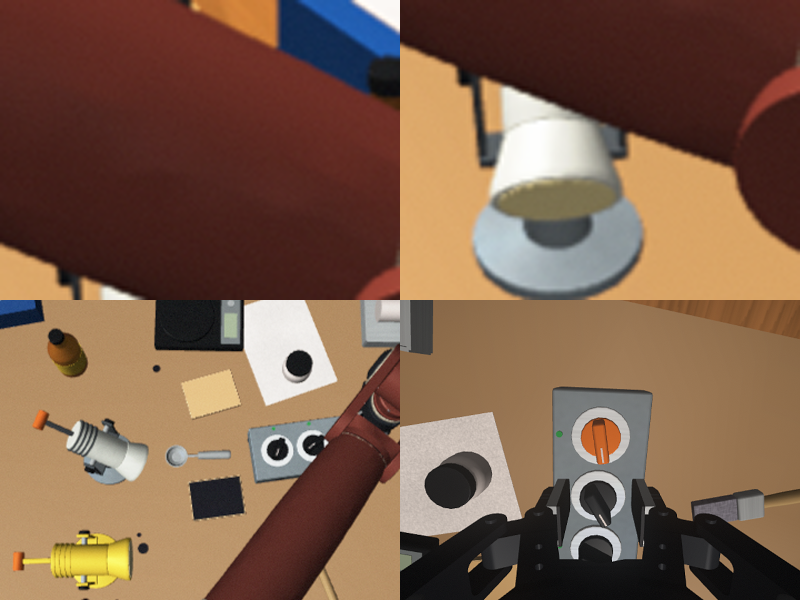

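The final view shows the orange bar turned roughly a quarter turn clockwise. The lens is still at side (287,209), and the tiles, spoon and other things are in place. I'll do one last numeric check of the handle from the unobstructed top view, then hand in.

```bash
python3 - <<'E'
from h import *
H,r=tri(('w3',315.2,241.3),('side2',280.3,114.4),('top3',176.9,208.9)); print(H,r)
P=np.array([.5035,.2,.160]);T=np.array([.4145,-.0445,.01]); d=(P-H)/np.linalg.norm(P-H); e=(T-P)-d*((T-P)@d); print(e,np.linalg.norm(P-H))
if np.linalg.norm(e)<.02: print(close_job())
E
```

```text
[0.5415 0.3084 0.222 ] [0.0008, 0.0008, 0.0007]
[-0.00160644  0.00480163 -0.00741051] 0.13053183519739545
the job is handed in; nothing more can be done
None
```

The lamp's beam is aimed at the dark-coated tile, with an estimated miss of about 9 mm. The orange dimmer is turned clockwise to its stop, the black knobs and bench items look undisturbed, and the job was handed in at about 12 s.

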